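# Snap a watch back home in the bench press

### The arm

A 7-joint arm with a two-finger parallel gripper is mounted at the origin on the work surface. World frame = base frame: x ahead of the robot, y to its left, z up, the work surface at z = 0. Lengths are in m, angles in rad, forces in N, time in s.
With the tool pointing down it reaches from about 0.425 to 0.875 m from the base axis. Payload 4.7 kg.
Tool frame: the origin (TCP) lies on the centre line of the jaws, within the pads' length; the fingertips stand 11 mm ahead of it and the grasp point (between the pads) lies 8 mm behind it (tip_extent is the distance from the TCP to the fingertips, in m); x points along the fingers, y is the direction in which the jaws open and shut, and the axes are right-handed (so a half turn about x gives the same grasp; the last joint's range is limited). The gripper opens to 85 mm and grips with 20 to 120 N. Pads are 22 mm wide; open, the fingers measure 114 mm over their backs; the gripper's body (76 mm by 85 mm) begins 54 mm behind the grasp point. The pads swing forward as they close: fully open they stand 13 mm farther back than shut.
Start: joints at [1.157, 0.321, -0.07, 1.45, 0.023, 1.371, -0.057], TCP at [0.27, -0.591, 0.242] pointing down, gripper open.
Joint ranges: [-2.86, 2.86], [-0.3, 2.09], [-1.38, 1.24], [0.06, 2.45], [-1.56, 4.7], [0.09, 2.05], [-2.69, 2.69]. Speed limits (rad/s): [2.57, 2.57, 3.14, 3.14, 3.14, 3.14, 3.14].

### API

Orientations are given as a unit quaternion [x, y, z, w].
In Python, from rig import * gives the robot as it stands. The module is installed in compiled form; this text tells all that it offers.
- The arm moves only by the tool apply_moves, never from a script. Its argument "rows" is a list of rows, each an object with "twist": the turn, a rotation vector about the tool's x, y, z in degrees, a list of three; "xyz": the shift along the tool's x, y, z in mm, a list of three; "claw": the opening, from 0 (shut) to 1 (fully open). A call has 1 to 8 rows; each row is the pose to reach, as a shift and turn from the pose measured when the call began, along the tool's axes at that moment; what a row does not reach only later rows make up. A row lasts 1/8 s, in which the tool goes at most 62.5 mm and 10.7 degrees, less where a joint would pass 70% of its speed; a pose out of reach is approached as far as the arm can. A call with a gripper value outside its range is refused whole. The fingers move at their own pace and stop on an object; the grip force is fixed at half the most. Time passes only in rows, so rows that repeat a pose let the fingers close. It gives the time, the measured TCP pose, the force and the opening at its end, in the units of the state.
- observe(): the state, without advancing time (a new reading comes with each control period).
- grab_frame(name): name is "scene" or "top" or "wrist"; returns the picture (480x640x3 uint8, red, green, blue); there is no depth.
- camera_params(name): a dict with "fx", "fy", "cx", "cy" (pixels), "k1" (the pictures are not rectified: a ray, as slopes to the right and down, at radius r is drawn at 1 + k1 r^2 times it, then the intrinsics apply), "cam_to_world" (4x4, takes a point from camera to world coordinates). Camera axes: x right, y down, z forward; pixel columns grow to the right and rows downward; lengths in m; the calibration is good to about 2 mm. A picture is of the moment at which its call begins: read the wrist's pose just before it. camera_params takes no time and is no camera call; for the wrist camera it gives the pose at the moment of the call.
- hand_in(): hands the job in, once; it reports no verdict.
Trained networks look in the newest picture that a camera, given by its name, has taken for a name from the list of things; names that differ only in an ending like _2 or _b are one class to them, and where a whole thing is asked for, a point or a joint stands for the part that bears it (a point fixed in the world has none). Each returns a list of dicts, best first, with "confidence" (0 to 1); they miss things now and then, are a little off and sometimes report something else, mostly with a low value. They report only what shows in the picture. A call takes as long as a camera call. They do not tell look-alikes from the thing itself.
- look_for(camera, name): "bbox" ([left, top, right, bottom] in pixels, round what is visible of it).
- silhouettes(camera, name): "region" (480x640 bool, what is visible of it) and "bbox" ([left, top, right, bottom] in pixels, round what is visible of it).
The state is a dict: "t": time; "q": joint angles; "joint_velocities": joint speeds; "joint_efforts": joint torques, N m; "tool_pos": TCP position; "eef_rot": TCP orientation; "wrist_force": force on the tool from outside, world axes, zero at the start; "moment": the same for the moment, N m; "finger_gap": opening from 0.0 (shut) to 1.0 (fully open).
Only numpy, scipy, OpenCV 4.12 (cv2) and the standard library are available. Lean on these libraries where they do the work, as an engineer would, in place of code of your own. Each camera call takes 0.05 s, during which the arm holds its last target. There are 200 camera calls.

### The job

Slide the white holder with the watch into the nest of the green bench press, pad first and grip block outward, until it rests against the back stop, and let go of it. Then push the red knob down so that the plunger snaps the watch's back fully home, keep pressing firmly (about 25 N on the knob, never more than 40 N) for at least half a second, and let the plunger spring back up, leaving the watch in the nest. Press the back only with the plunger, and leave everything else on the bench where it is.

Things in the scene. Friction and masses are not known exactly. Their poses are not given: they have to be found in the camera images.
- press: green bench press, fixed. Origin: on the table under the plunger's axis; x points to its column, its open front looks to -x. Base x -85 to +130 mm, y +-55, 14 thick. The head overhangs the nest: x -42 to +128, y +-33, underside at z 133, top at z 205, so an upright gripper cannot reach into the nest. Column 34 mm thick at x 98, top at z 229
- plunger (a joint): travel of the press's vertical plunger in m: 0 up, grows as it is pushed down, at most 0.040; a light spring (3 to 8 N) lifts it. Its white nylon tip (26 mm across, on a stiff buffer) is screwed out by an amount that differs from day to day, so it meets the watch back after 17 to 31 mm; the back gives at about 8 N more and is home 3 mm further: feel for the stop
- knob_top (a point): centre of the flat top of the plunger's red knob, 48 mm across and 18 thick; moves with the plunger; 271 mm above the table when up
- nest: nest on the press's base under the plunger: aluminium plate 4 mm thick with a dark guide rail at each side and a dark back stop. Fixed; origin: its underside under the plunger's axis, 14 mm above the table; axes as the press
- nest_floor (a point): where the holder's origin belongs: on the nest plate's upper face (18 mm above the table), under the plunger; x points to the back stop. Channel 50 mm wide between rails 7 mm high (x -23 to +27 mm, flared mouth from x -41), open to -x; the stop's face, 10 mm high, at x +24.5. Plate x -72 to +32
- holder: white nylon holder with a steel watch face down in it, 130 g, loose. Origin: centre of the underside of its square pad (46 x 46 mm, 14 high), under the watch; z up. Its grip block (38 long, 30 wide in y, 34 high) stands at the -x end, x -61 to -23 mm. Watch 39 mm across, its rim 19 mm above the underside
- grip (a point): centre of the gripping area of the white holder's grip block: 42 mm to -x of the holder's origin and 22 mm above its underside; grip it across y (30 mm)
- case_back (a joint): how far the watch's press-fit back (dark disc 34 mm across, on top of the watch) has been pressed in, in m: 0 proud, 0.003 fully home; it stays where it is pushed
- back_top (a point): centre of the top face of the watch's back: 25 mm above the holder's underside when proud, 22 when home
- spare_holder: an empty blue holder of the same shape and size as the white one, but without a watch; loose bystander, origin at its underside's centre
- die: white pressing die, a puck 34 mm across and 12 high with an 18 mm stem, 34 high in all; loose bystander, origin at its underside's centre
- jar: amber jar with black lid, 40 mm across, 45 high; loose bystander, origin at its underside's centre
- driver: screwdriver 120 mm long, lying; loose bystander
- loupe: black eye loupe, 32 mm across, 26 high; loose bystander, origin at its underside's centre
- bezel: brass ring, 40 mm across, 6 high; loose bystander, origin at its underside's centre
- watch_case: bare steel watch case, a disc 38 mm across, 9 high; loose bystander, origin at its underside's centre
There are look-alikes about, which are no part of the job. Leave any yellow look-alike of the holder alone.

How it is judged:
On the way, in this order (a step that is already met when the one before it is completed fails the run):
1. the holder rests in the nest against the back stop, let go of, with the plunger still up (horizontal distance between holder and nest_floor below 0.006 m and z of holder in the frame of nest_floor below 0.003 m and angle between the x axis of holder and the x axis of nest_floor, either way round below 0.12 rad and contact force between the fingers and holder below 0.3 N and value of joint plunger below 0.006 m and value of joint case_back below 0.0015 m), for 0.2 s.
2. the plunger presses the back fully home, firmly (over 14 N on the watch), for half a second (horizontal distance between holder and nest_floor below 0.006 m and z of holder in the frame of nest_floor below 0.003 m and angle between the x axis of holder and the x axis of nest_floor, either way round below 0.12 rad and value of joint case_back above 0.0024 m and contact force between press and holder above 14 N), for 0.5 s.
At the end, for the whole second after the job is handed in: The holder is at rest in the nest (within 6 mm of its place, flat on the plate within 3 mm, straight within 7 degrees), the watch's back is home (pressed in at least 2.4 of 3 mm) and the plunger is up again (within 4 mm) (horizontal distance between holder and nest_floor below 0.006 m and z of holder in the frame of nest_floor below 0.003 m and angle between the x axis of holder and the x axis of nest_floor, either way round below 0.12 rad and value of joint case_back above 0.0024 m and value of joint plunger below 0.004 m and linear speed of holder below 0.02 m/s); the robot touches nothing.
It fails at once if the plunger is pushed with more than 40 N (contact force between the fingers and press above 40 N).
It fails at once if the watch's back is pushed in away from the nest (value of joint case_back above 0.0015 m and horizontal distance between holder and nest_floor above 0.012 m).
It fails at once if a bystander is moved by more than 20 mm (distance of any of spare_holder, die, jar, driver, loupe, bezel, watch_case from where it was at the start of the episode above 0.02 m).
It also fails if it takes over 53 s, if anything falls off the work surface, if the arm or the gripper's body presses on something with over 40 N, if the wrist force passes 120 N, or if a joint passes its speed limit or range.

## Working session

There is one attempt and no reset: what is moved stays moved. The work goes in short steps, Python scripts to look and compute and a tool call to move; the robot and the scene stay as the last step left them, time stands still between calls to the robot, and variables do not carry over. Pictures are saved under pics/ and viewed, about 8 in all and at most 12, crops included, and the job is handed in when it is done.

Besides the shell and the picture viewer there is one more tool, called after "Request:" as name(argument=value, ...), one argument or row to a line, values as JSON. apply_moves: Moves the arm, as the interface text tells. Its arguments: {"type":"object","properties":{"rows":{"type":"array","items":{"type":"object","properties":{"twist":{"type":"array","items":{"type":"number"}},"xyz":{"type":"array","items":{"type":"number"}},"claw":{"type":"number"}}}}},"required":["rows"]}

```bash
mkdir -p pics; cat > h.py <<'E'
from rig import *
import numpy as np, cv2
from scipy.spatial.transform import Rotation as R
def save(img,n): cv2.imwrite('pics/'+n,cv2.cvtColor(img,cv2.COLOR_RGB2BGR))
def ray(P,u,v):
    d=np.array([(u-P['cx'])/P['fx'],(v-P['cy'])/P['fy']]); s=d.copy()
    for _ in range(20): s=d/(1+P['k1']*(s@s))
    T=np.array(P['cam_to_world']); return T[:3,3],T[:3,:3]@np.array([*s,1])
def atz(P,u,v,z):
    o,d=ray(P,u,v); return o+d*(z-o[2])/d[2]
def proj(P,X):
    T=np.array(P['cam_to_world']); c=T[:3,:3].T@(np.array(X)-T[:3,3]); s=c[:2]/c[2]; s=s*(1+P['k1']*(s@s))
    return np.array([s[0]*P['fx']+P['cx'],s[1]*P['fy']+P['cy']])
def totool(X,pos,q): return R.from_quat(q).inv().apply(np.array(X)-pos)*1000
E
python3 - <<'E'
from h import *
s=observe(); print({k:np.round(v,3) for k,v in s.items()})
for c in ('scene','top'):
    im=grab_frame(c); save(im,c+'0.png'); P=camera_params(c); print(c,P['fx'],P['k1'],np.round(P['cam_to_world'],3).tolist())
    for n in ('press','holder','knob_top','nest','spare_holder','case_back','grip','die','jar','driver','loupe','bezel','watch_case'):
        print(n,[(np.round(d['bbox']).tolist(),round(d['confidence'],2)) for d in look_for(c,n)[:3]])
E
```

```text
{'t': np.float64(0.0), 'q': array([ 1.157,  0.322, -0.07 ,  1.452,  0.023,  1.371, -0.057]), 'joint_velocities': array([ 0.001,  0.   , -0.   ,  0.001,  0.001,  0.   , -0.001]), 'joint_efforts': array([ 0.0000e+00, -4.9359e+01, -3.8200e-01, -3.1434e+01,  1.3000e-02,
        1.1000e-02, -0.0000e+00]), 'tool_pos': array([ 0.269, -0.591,  0.241]), 'eef_rot': array([-0.691, -0.151,  0.691, -0.149]), 'wrist_force': array([-0.347,  0.141,  0.384]), 'moment': array([-0.008, -0.036,  0.009]), 'finger_gap': np.float64(1.001)}
scene 460.76702978578174 -0.023217499324196252 [[-0.289, 0.621, -0.728, 1.235], [0.957, 0.177, -0.229, 0.18], [-0.013, -0.763, -0.646, 0.793], [0.0, 0.0, 0.0, 1.0]]
press [([314.0, 220.0, 427.0, 347.0], 0.67)]
holder [([181.0, 222.0, 216.0, 239.0], 0.96), ([210.0, 287.0, 249.0, 319.0], 0.85), ([167.0, 252.0, 198.0, 286.0], 0.58)]
knob_top []
nest [([321.0, 302.0, 369.0, 336.0], 0.85)]
spare_holder [([241.0, 247.0, 277.0, 267.0], 0.67)]
case_back [([225.0, 299.0, 242.0, 310.0], 0.49), ([197.0, 223.0, 209.0, 230.0], 0.47)]
grip [([178.0, 220.0, 215.0, 239.0], 0.82), ([343.
[... 668 characters left out ...]

knob_top [([262.0, 200.0, 288.0, 229.0], 0.63), ([460.0, 247.0, 473.0, 294.0], 0.47)]
nest [([271.0, 222.0, 317.0, 255.0], 0.79)]
spare_holder [([377.0, 292.0, 416.0, 313.0], 0.95)]
case_back [([388.0, 225.0, 398.0, 238.0], 0.71), ([283.0, 324.0, 296.0, 340.0], 0.69), ([469.0, 320.0, 482.0, 339.0], 0.68)]
grip [([262.0, 320.0, 304.0, 350.0], 0.96), ([462.0, 318.0, 505.0, 344.0], 0.8), ([174.0, 275.0, 190.0, 291.0], 0.64)]
die [([171.0, 205.0, 183.0, 215.0], 0.46)]
jar [([313.0, 182.0, 326.0, 201.0], 0.62)]
driver [([461.0, 248.0, 474.0, 294.0], 0.83)]
loupe []
bezel [([312.0, 183.0, 323.0, 200.0], 0.54), ([262.0, 198.0, 289.0, 226.0], 0.17)]
watch_case [([171.0, 239.0, 184.0, 259.0], 0.46)]
```

View pics/top0.png

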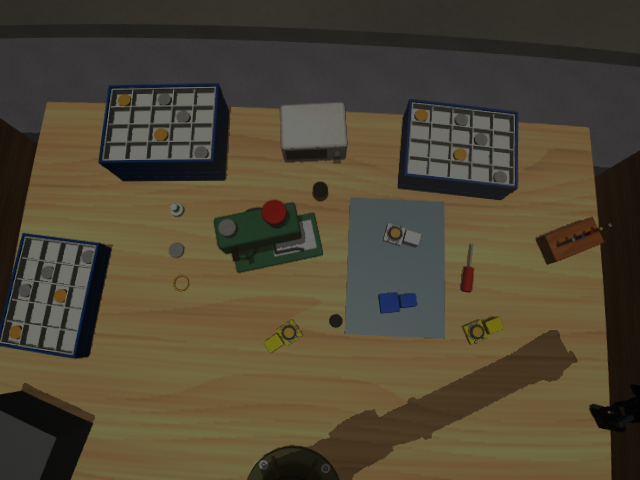

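View pics/scene0.png

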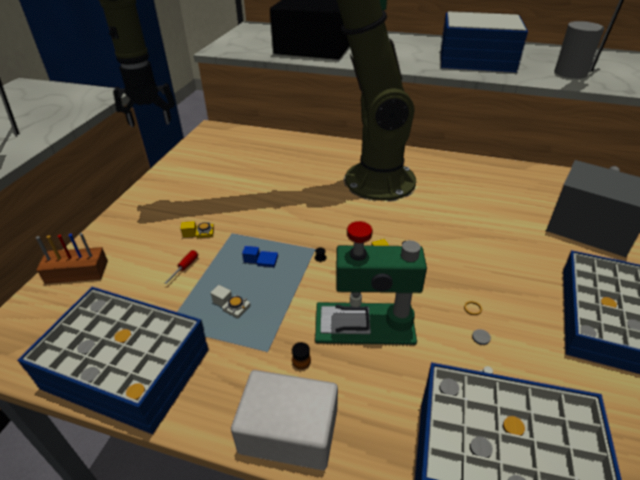

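The top view shows three holder-like things with a watch. The white one is at (385–423, 222–247), with its pad on the left and its grip block on the right. The yellow ones are at (285,335) and (483,330). The blue empty one is at (397,302). The white one fits the description. The press is at (268,237), with its nest open to the right (-y). Next I measure the press and the holder, and take an enlarged crop of the holder.

```bash
python3 - <<'E'
from h import *
im={};Ps={}
for c in('top','scene'): im[c]=grab_frame(c);Ps[c]=camera_params(c)
P=Ps['top']
hsv=cv2.cvtColor(im['top'],cv2.COLOR_RGB2HSV)
def show(name,m,z):
    ys,xs=np.nonzero(m); (u,v),r=cv2.minEnclosingCircle(np.c_[xs,ys].astype(np.float32))
    print(name,len(xs),'mean',xs.mean().round(1),ys.mean().round(1),'circ',round(u,1),round(v,1),round(r,1),atz(P,xs.mean(),ys.mean(),z).round(4))
m=np.zeros((480,640),bool);m[195:232,258:292]=1
show('knob',m&((hsv[...,0]<8)|(hsv[...,0]>172))&(hsv[...,1]>150)&(hsv[...,2]>110),.271)
m[:]=0;m[215:242,214:242]=1
show('column',m&(hsv[...,1]<60)&(hsv[...,2]>70),.229)
m[:]=0;m[215:255,378:430]=1
w=m&(hsv[...,1]<40)&(hsv[...,2]>120)
ys,xs=np.nonzero(w); print('white',len(xs),cv2.minAreaRect(np.c_[xs,ys].astype(np.float32)))
# points
for n in('case_back','holder'):
    for d in silhouettes('top',n)[:4]:
        ys,xs=np.nonzero(d['region']); print(n,round(d['confidence'],2),xs.mean().round(1),ys.mean().round(1),atz(P,xs.mean(),ys.mean(),.025).round(4))
a=cv2.resize(im['top'][190:280,205:325],None,fx=4,fy=4,interpolation=cv2.INTER_CUBIC)
b=cv2.resize(im['top'][210:260,375:435],None,fx=5.33,fy=7.2,interpolation=cv2.INTER_CUBIC)
b=cv2.resize(im['top'][212:257,375:435],None,fx=5,fy=5,interpolation=cv2.INTER_CUBIC)
o=np.zeros((360,790,3),np.uint8);o[:,:480]=a;o[:225,485:785]=b;save(o,'crop.png')
E
```

```text
knob 0 mean nan nan circ 0.0 0.0 0.0 [nan nan nan]
column 194 mean 226.4 226.9 circ 226.3 227.1 8.0 [0.5616 0.1501 0.229 ]
white 0 ((0.0, 0.0), (0.0, 0.0), 0.0)
case_back 0.52 476.7 331.4 [ 0.3883 -0.4101  0.025 ]
case_back 0.44 287.8 332.3 [0.3657 0.0316 0.025 ]
holder 0.78 283.1 336.1 [0.3564 0.0419 0.025 ]
holder 0.69 481.2 329.2 [ 0.3938 -0.4209  0.025 ]
holder 0.59 400.9 235.5 [ 0.6094 -0.2274  0.025 ]<stdin>:8: RuntimeWarning: Mean of empty slice.
  ret = ret.dtype.type(ret / rcount)
```

View pics/crop.png

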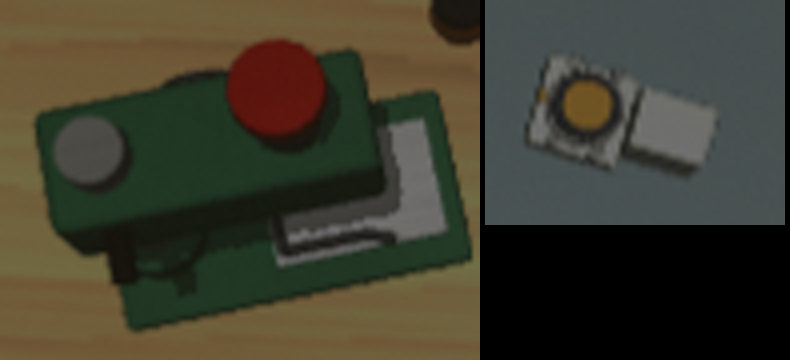

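The crop confirms the target: a white pad with the watch (gold-lit back at (395.4,232.8)) and a white grip block at (412.4,237.6). The press knob is at (274.5,211.5) and the column top at (226.4,227).

```bash
python3 - <<'E'
from h import *
P=camera_params('top')
k=atz(P,274.5,211.5,.271);c=atz(P,226.4,227,.229);b=atz(P,395.4,232.8,.025);g=atz(P,412.4,237.6,.034)
print('knob',k.round(4),'col',c.round(4),np.linalg.norm((c-k)[:2]),'(98)',np.degrees(np.arctan2(*(c-k)[1::-1])))
print('back',b.round(4),'grip',g.round(4),np.linalg.norm((g-b)[:2]),'(42)',np.degrees(np.arctan2(*(b-g)[1::-1])))
# base corners at z .014 from crop
for u,v in ((437,92),(470,258),(132,328)): print(atz(P,205+u/4,190+v/4,.014).round(4))
# scene check of knob
S=camera_params('scene'); print(proj(S,k),proj(S,b),proj(S,c))
s=observe(); print(s['t'],camera_params('wrist')['cam_to_world'], R.from_quat(s['eef_rot']).as_matrix().round(3))
E
```

```text
knob [0.586 0.053 0.271] col [0.5615 0.15   0.229 ] 0.10006399884938577 (98) 104.17100096359927
back [ 0.6155 -0.2138  0.025 ] grip [ 0.6036 -0.2536  0.034 ] 0.04151839699935133 (42) 73.40333611072563
[ 0.658  -0.0138  0.014 ]
[ 0.5549 -0.0395  0.014 ]
[0.5016 0.1617 0.014 ]
[358.087984   226.39710604] [234.61284943 299.75302378] [410.72297399 245.00327263]
1.6 [[ 4.15330105e-01 -8.67092180e-01 -2.75049189e-01  3.40655351e-01]
 [-9.09670630e-01 -3.96055523e-01 -1.25057456e-01 -5.58645108e-01]
 [-4.98408588e-04  3.02144295e-01 -9.53262071e-01  3.73827331e-01]
 [ 0.00000000e+00  0.00000000e+00  0.00000000e+00  1.00000000e+00]] [[-0.     0.415 -0.91 ]
 [-0.    -0.91  -0.415]
 [-1.     0.     0.   ]]
```

```bash
cat >> h.py <<'E'
def pose(origin,yaw,th,gx=-.046,gz=.028,back=0.):
    """TCP pose gripping a holder whose origin/yaw (deg) is given; th tilt below horizontal"""
    u=np.array([np.cos(np.radians(yaw)),np.sin(np.radians(yaw)),0]);t=np.radians(th)
    x=np.cos(t)*u-np.array([0,0,np.sin(t)]);y=np.array([u[1],-u[0],0]);M=np.c_[x,y,np.cross(x,y)]
    return np.array(origin)+u*gx+np.array([0,0,gz])+x*(.008-back),M
def delta(p,M,s=None):
    s=s or observe();q=R.from_quat(s['eef_rot'])
    print('t',round(float(s['t']),2),'xyz',(q.inv().apply(p-s['tool_pos'])*1000).round(1).tolist(),'twist',np.degrees((q.inv()*R.from_matrix(M)).as_rotvec()).round(2).tolist(),'tgt',p.round(4))
E
python3 - <<'E'
from h import *
delta(*pose([.6155,-.2138,0],73.4,45,back=.16))
E
```

```text
t 1.6 xyz [106.9, -84.5, -370.5] twist [-46.28, 42.19, -19.18] tgt [ 0.5717 -0.3609  0.1355]
```

Request:
apply_moves(
  rows=[
    {"xyz": [107,-84,-370],"twist": [-46.3,42.2,-19.2],"claw": 1},
    {"xyz": [107,-84,-370],"twist": [-46.3,42.2,-19.2],"claw": 1},
    {"xyz": [107,-84,-370],"twist": [-46.3,42.2,-19.2],"claw": 1},
    {"xyz": [107,-84,-370],"twist": [-46.3,42.2,-19.2],"claw": 1},
    {"xyz": [107,-84,-370],"twist": [-46.3,42.2,-19.2],"claw": 1},
    {"xyz": [107,-84,-370],"twist": [-46.3,42.2,-19.2],"claw": 1},
    {"xyz": [107,-84,-370],"twist": [-46.3,42.2,-19.2],"claw": 1},
    {"xyz": [107,-84,-370],"twist": [-46.3,42.2,-19.2],"claw": 1},
  ],
)

```text
t: 2.6
tool_pos: [0.5721, -0.3602, 0.1348]
eef_rot: [0.74, 0.553, -0.306, 0.228]
wrist_force: [-0.2, 0.6, 0.2]
finger_gap: 1.002
```

```bash
python3 - <<'E'
from h import *
delta(*pose([.6155,-.2138,0],73.4,45,back=.16)); print(observe()['q'].round(2))
P=camera_params('wrist');im=grab_frame('wrist');save(im,'w1.png')
np.savez('w1.npz',**{k:np.array(v) for k,v in P.items()})
for n in('holder','case_back'): print(n,[(np.round(d['bbox']).tolist(),round(d['confidence'],2)) for d in look_for('wrist',n)[:2]])
E
```

```text
t 2.6 xyz [-1.1, -0.2, 0.1] twist [0.04, -0.07, 0.13] tgt [ 0.5717 -0.3609  0.1355]
[ 1.09  0.78 -0.41  1.25 -0.41  1.54  0.54]
holder [([33.0, 47.0, 110.0, 109.0], 0.73), ([303.0, 168.0, 349.0, 253.0], 0.64)]
case_back [([61.0, 67.0, 87.0, 88.0], 0.78), ([307.0, 167.0, 342.0, 198.0], 0.6)]
```

View pics/w1.png

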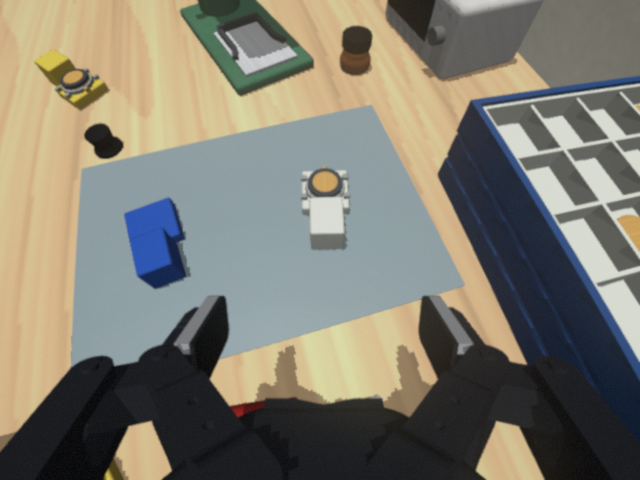

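The wrist picture shows the white holder straight ahead: back at (325,182), grip-block top at about (327,217). The press's open front shows at the top, with base corners at (239,91) and (312,63).

```bash
python3 - <<'E'
from h import *
P=np.load('w1.npz')
b=atz(P,325,182,.025);g=atz(P,327,217,.034)
print('back',b.round(4),'grip',g.round(4),np.linalg.norm((g-b)[:2]),np.degrees(np.arctan2(*(b-g)[1::-1])))
for z in(.014,):
  A=atz(P,239,91,z);B=atz(P,312,63,z);print(A.round(4),B.round(4),np.linalg.norm(A-B),np.degrees(np.arctan2(*(B-A)[1::-1]))+90)
m=(A+B)/2;y=np.radians(104.3);print('origin from front mid',m+.085*np.array([np.cos(y),np.sin(y),0]))
# block near bottom corners z=0, top corners z .034
for u,v,z in((312,250,0),(345,248,0),(311,236,.034),(346,235,.034)):print(atz(P,u,v,z).round(4))
delta(*pose([*((b[:2]+[.6155,-.2138])/2),0],74,45))
E
```

```text
back [ 0.6175 -0.2127  0.025 ] grip [ 0.6065 -0.2556  0.034 ] 0.04425751855195708 75.63548828481137
[ 0.5597 -0.0461  0.014 ] [ 0.6575 -0.0206  0.014 ] 0.10107310590312615 104.60816876135645
origin from front mid [0.58761986 0.0490455  0.014     ]
[ 0.5888 -0.2667  0.    ]
[ 0.6191 -0.2735 -0.    ]
[ 0.5882 -0.2695  0.034 ]
[ 0.6168 -0.277   0.034 ]
t 2.75 xyz [164.1, 1.0, -2.5] twist [-0.47, 0.22, -0.59] tgt [ 0.6054 -0.252   0.0223]
```

Request:
apply_moves(
  rows=[
    {"xyz": [60,1,-2],"twist": [-1.5,0.2,-1.7],"claw": 1},
    {"xyz": [110,2,-2.5],"twist": [-1.5,0.2,-1.7],"claw": 1},
    {"xyz": [145,2,-2.5],"twist": [-1.5,0.2,-1.7],"claw": 1},
    {"xyz": [164,2,-2.5],"twist": [-1.5,0.2,-1.7],"claw": 1},
    {"xyz": [164,2,-2.5],"twist": [-1.5,0.2,-1.7],"claw": 1},
  ],
)

```text
t: 3.38
tool_pos: [0.6059, -0.2528, 0.0229]
eef_rot: [0.73, 0.566, -0.303, 0.234]
wrist_force: [-0.2, 0.3, -0.2]
finger_gap: 1.002
```

```bash
python3 - <<'E'
from h import *
delta(*pose([.6165,-.2133,0],75.5,45))
P=camera_params('wrist');im=grab_frame('wrist');save(im,'w2.png')
np.savez('w2.npz',**{k:np.array(v) for k,v in P.items()})
E
```

```text
t 3.38 xyz [0.7, 0.3, 0.0] twist [-0.05, 0.08, 0.05] tgt [ 0.6064 -0.2524  0.0223]
```

View pics/w2.png

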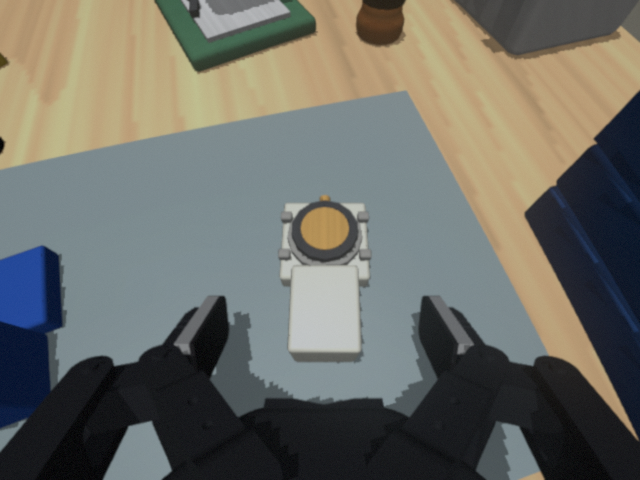

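The grip block (290–360, 265–360) lies centred and straight between the pads, so I close the gripper.

Request:
apply_moves(
  rows=[
    {"xyz": [0,0,0],"twist": [0,0,0],"claw": 0},
    {"xyz": [0,0,0],"twist": [0,0,0],"claw": 0},
    {"xyz": [0,0,0],"twist": [0,0,0],"claw": 0},
    {"xyz": [0,0,0],"twist": [0,0,0],"claw": 0},
    {"xyz": [0,0,0],"twist": [0,0,0],"claw": 0},
    {"xyz": [0,0,0],"twist": [0,0,0],"claw": 0},
  ],
)

```text
t: 4.18
tool_pos: [0.6064, -0.2552, 0.024]
eef_rot: [0.731, 0.564, -0.304, 0.235]
wrist_force: [-2.4, -4.6, 5.3]
finger_gap: 0.341
```

```bash
python3 - <<'E'
from h import *
s=observe();print(s['finger_gap'],s['wrist_force'])
P=camera_params('wrist');im=grab_frame('wrist')
for n in('holder','case_back'): print(n,[(np.round(d['bbox']).tolist(),round(d['confidence'],2)) for d in look_for('wrist',n)[:2]])
P2=np.load('w2.npz');b=atz(P2,325,228,.025);print('back',b)
# back in tool frame
print('back in tool', totool(b,s['tool_pos'],s['eef_rot']).round(1))
# press targets: nest yaw and origin
o=np.array([.5868,.051,.018]);yaw=104.4
u=np.array([np.cos(np.radians(yaw)),np.sin(np.radians(yaw)),0])
p,M=pose([.6165,-.2133,.09],75.5,45);delta(p,M)
p,M=pose(o-u*.110+[0,0,.05],yaw,45);delta(p,M)
E
```

```text
0.3410836997788309 [-2.43444023 -4.61213583  5.25712724]
holder [([276.0, 198.0, 372.0, 360.0], 0.67), ([0.0, 50.0, 6.0, 64.0], 0.62)]
case_back [([290.0, 193.0, 357.0, 258.0], 0.64), ([154.0, 0.0, 312.0, 70.0], 0.64)]
back [ 0.61778448 -0.21208701  0.025     ]
back in tool [ 30.7   0.1 -32.3]
t 4.33 xyz [-60.8, -0.6, -64.3] twist [-0.05, 0.18, -0.12] tgt [ 0.6064 -0.2524  0.1123]
t 4.33 xyz [65.5, -23.2, -160.2] twist [-20.52, 0.19, -20.53] tgt [ 0.6242 -0.0946  0.0903]
```

The holder is gripped (gap 29 mm). I lift it and carry it to a point in front of the nest.

Request:
apply_moves(
  rows=[
    {"xyz": [-30,0,-30],"twist": [0,0,0],"claw": 0},
    {"xyz": [-58,0,-62],"twist": [0,0,0],"claw": 0},
    {"xyz": [-15,-10,-110],"twist": [-7,0,-7],"claw": 0},
    {"xyz": [25,-18,-135],"twist": [-14,0,-14],"claw": 0},
    {"xyz": [60,-23,-160],"twist": [-20.5,0.2,-20.5],"claw": 0},
    {"xyz": [65,-23,-160],"twist": [-20.5,0.2,-20.5],"claw": 0},
    {"xyz": [65,-23,-160],"twist": [-20.5,0.2,-20.5],"claw": 0},
  ],
)

```text
t: 5.2
tool_pos: [0.6237, -0.0943, 0.0891]
eef_rot: [0.566, 0.731, -0.235, 0.302]
wrist_force: [0.2, -0.3, -1.1]
finger_gap: 0.345
```

```bash
python3 - <<'E'
from h import *
s=observe();print(s['finger_gap'],s['wrist_force'].round(2))
o=np.array([.5868,.051,.018]);yaw=104.4
u=np.array([np.cos(np.radians(yaw)),np.sin(np.radians(yaw)),0])
delta(*pose(o-u*.110+[0,0,.05],yaw,45))
P=camera_params('wrist');im=grab_frame('wrist');save(im,'w3.png')
np.savez('w3.npz',**{k:np.array(v) for k,v in P.items()})
for n,p in dict(back=o-u*.11+[0,0,.075],nb=o-u*.085+[0,0,-.004]).items(): print(n,proj(P,p).round(1))
E
```

```text
0.3449134034844896 [ 0.16 -0.31 -1.14]
t 5.2 xyz [-1.2, 0.4, -0.5] twist [-0.04, -0.04, 0.1] tgt [ 0.6242 -0.0946  0.0903]
back [322.4 230.3]
nb [323.  251.6]
```

View pics/w3.png

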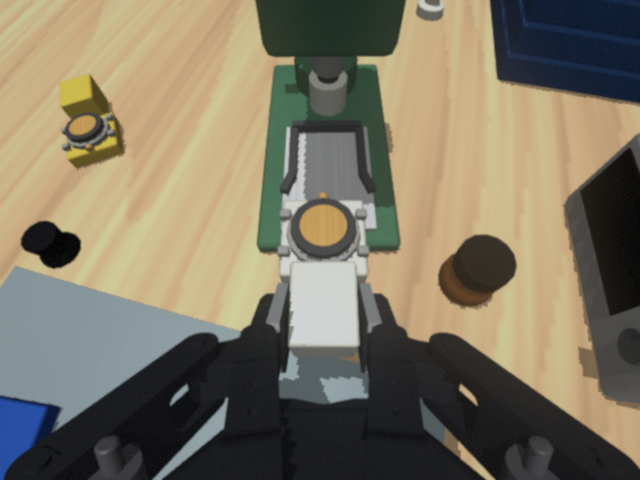

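The holder hangs straight in the grip (back at (324,227)). The nest mouth ends are at (289,190) and (369,190), the back stop corners at (293,127) and (366,127), and the base's front corners at (259,250) and (399,248). I measure the nest relative to the held holder in this picture.

```bash
python3 - <<'E'
from h import *
P=np.load('w3.npz');im=cv2.imread('pics/w3.png')
yaw=104.4;r=np.radians(yaw)
u=np.array([np.cos(r),np.sin(r),0]);v=np.array([-u[1],u[0],0]);o=np.array([.5868,.051,.018])
def pf(a,b,z): X=atz(P,a,b,z);d=X-o;return (X.round(4)[:2],'press xy mm',(d@u*1000).round(1),(d@v*1000).round(1))
for n,a,b,z in(('baseL',259,250,.014),('baseR',399,248,.014),('mouthL',289,190,.025),('mouthR',369,190,.025),('stopL',293,127,.028),('stopR',366,127,.028),('back',324,227,.093),('plateFR',377,228,.018),('baseBL',274,68,.014),('baseBR',379,66,.014),('padFL',289,203,.082),('padFR',364,203,.082)): print(n,*pf(a,b,z))
print('predicted press model px, y=0:',[ (x,z,proj(P,o+u*x/1000+[0,0,z/1000-.018]).round(1)) for x,z in((-85,14),(-41,25),(24.5,28))])
crop=cv2.resize(im[50:270,240:420],None,fx=3.3,fy=2.7*3.3/2.7*0.82,interpolation=cv2.INTER_CUBIC);cv2.imwrite('pics/w3c.png',crop);print(crop.shape)
E
```

```text
baseL [ 0.5617 -0.0419] press xy mm -83.7 47.4
baseR [ 0.6619 -0.0145] press xy mm -82.1 -56.4
mouthL [0.5705 0.0081] press xy mm -37.6 26.4
mouthR [0.6306 0.0235] press xy mm -37.6 -35.6
stopL [0.5551 0.07  ] press xy mm 26.3 26.0
stopR [0.6159 0.0856] press xy mm 26.3 -36.8
back [ 0.6144 -0.0535] press xy mm -108.1 -0.8
plateFR [ 0.6428 -0.0041] press xy mm -67.3 -40.6
baseBL [0.5055 0.16  ] press xy mm 125.8 51.6
baseBR [0.6112 0.1904] press xy mm 129.0 -58.3
padFL [ 0.5903 -0.0377] press xy mm -86.8 18.6
padFR [ 0.6306 -0.0274] press xy mm -86.8 -22.9
predicted press model px, y=0: [(-85, 14, array([323. , 251.6])), (-41, 25, array([323.1, 193.6])), (24.5, 28, array([323.2, 128.5]))]
(595, 594, 3)
```

View pics/w3c.png

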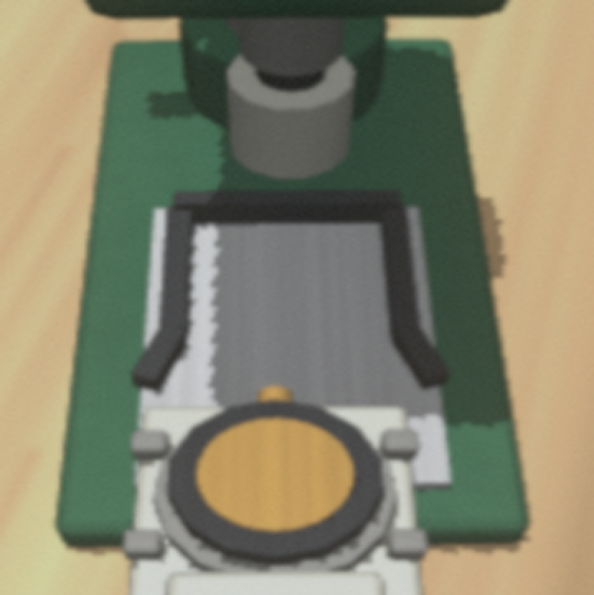

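```bash
cat >> h.py <<'E'
YAW=104.9;_u=np.array([np.cos(np.radians(YAW)),np.sin(np.radians(YAW)),0]);_v=np.array([-_u[1],_u[0],0])
_r=np.radians(104.4);NEST=np.array([.5868,.051,.018])+np.array([-np.sin(_r),np.cos(_r),0])*-.0026
def slide(x,lift,s=None):
    p,M=pose(NEST+_u*x,YAW,45); p[2]=.018+.0235+lift; delta(p,M,s); print('dv per mm: tool x .707 z -.707')
E
python3 - <<'E'
from h import *
slide(-.110,.02);slide(-.085,.0015);slide(-.05,.0015)
E
```

```text
t 5.25 xyz [20.6, 4.8, 18.8] twist [-0.49, 0.02, -0.35] tgt [ 0.628  -0.0936  0.0615]
dv per mm: tool x .707 z -.707
t 5.25 xyz [51.4, 4.6, 14.2] twist [-0.49, 0.02, -0.35] tgt [ 0.6215 -0.0695  0.043 ]
dv per mm: tool x .707 z -.707
t 5.25 xyz [76.1, 4.2, -10.5] twist [-0.49, 0.02, -0.35] tgt [ 0.6125 -0.0357  0.043 ]
dv per mm: tool x .707 z -.707
```

Request:
apply_moves(
  rows=[
    {"xyz": [20.5,4.8,18.8],"twist": [-0.5,0,-0.4],"claw": 0},
    {"xyz": [51.5,4.6,14.2],"twist": [-0.5,0,-0.4],"claw": 0},
    {"xyz": [51.5,4.6,14.2],"twist": [-0.5,0,-0.4],"claw": 0},
    {"xyz": [66,4.4,-0.5],"twist": [-0.5,0,-0.4],"claw": 0},
    {"xyz": [66,4.4,-0.5],"twist": [-0.5,0,-0.4],"claw": 0},
  ],
)

```text
t: 5.88
tool_pos: [0.6162, -0.0496, 0.0441]
eef_rot: [0.563, 0.733, -0.233, 0.304]
wrist_force: [-0.5, 0.1, -1.9]
finger_gap: 0.338
```

```bash
python3 - <<'E'
from h import *
s=observe();print(s['wrist_force'].round(2),s['tool_pos'])
slide(-.064,.0015)
P=camera_params('wrist');im=grab_frame('wrist');save(cv2.resize(im[60:300,200:450],None,fx=3,fy=2.5*.999,interpolation=cv2.INTER_CUBIC),'w4.png')
np.savez('w4.npz',**{k:np.array(v) for k,v in P.items()})
E
```

```text
[-0.5   0.14 -1.93] [ 0.61620939 -0.04957864  0.04410423]
t 5.88 xyz [1.1, 0.0, 0.5] twist [0.05, 0.04, 0.04] tgt [ 0.6161 -0.0492  0.043 ]
dv per mm: tool x .707 z -.707
```

View pics/w4.png

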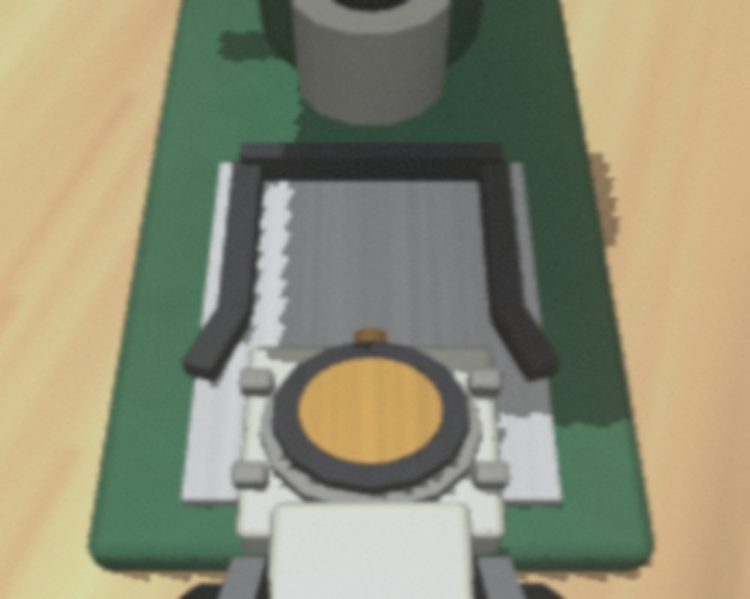

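The holder is centred in the mouth (holder mid-column 370, rail mid-column 371 in the crop). I slide it in.

Request:
apply_moves(
  rows=[
    {"xyz": [15,0,-13.5],"twist": [0,0,0],"claw": 0},
    {"xyz": [27,0,-25.5],"twist": [0,0,0],"claw": 0},
    {"xyz": [40,0,-38.3],"twist": [0,0,0],"claw": 0},
    {"xyz": [40,0,-38.3],"twist": [0,0,0],"claw": 0},
  ],
)

```text
t: 6.42
tool_pos: [0.6013, 0.0058, 0.043]
eef_rot: [0.562, 0.734, -0.233, 0.304]
wrist_force: [-0.2, -0.0, -1.4]
finger_gap: 0.339
```

```bash
python3 - <<'E'
from h import *
s=observe();print(s['wrist_force'].round(2),s['tool_pos']);slide(.0005,.0015)
E
```

```text
[-0.21 -0.01 -1.36] [0.60129503 0.00584622 0.04295908]
t 6.42 xyz [5.3, 0.2, -5.3] twist [0.17, 0.02, 0.16] tgt [0.5996 0.0131 0.043 ]
dv per mm: tool x .707 z -.707
```

Request:
apply_moves(
  rows=[
    {"xyz": [2.5,0.1,-2],"twist": [0.1,0,0.1],"claw": 0},
    {"xyz": [5,0.2,-4.5],"twist": [0.2,0,0.2],"claw": 0},
    {"xyz": [5,0.2,-4.5],"twist": [0.2,0,0.2],"claw": 0},
  ],
)

```text
t: 6.8
tool_pos: [0.5997, 0.0124, 0.0426]
eef_rot: [0.563, 0.732, -0.233, 0.303]
wrist_force: [0.2, 0.3, -1.1]
finger_gap: 0.34
```

Request:
apply_moves(
  rows=[
    {"xyz": [1.5,0,-1.5],"twist": [0,0,0],"claw": 0},
    {"xyz": [1.5,0,-1.5],"twist": [0,0,0],"claw": 0},
  ],
)

```text
t: 7.05
tool_pos: [0.5993, 0.0141, 0.0425]
eef_rot: [0.564, 0.732, -0.234, 0.304]
wrist_force: [0.4, -1.0, -2.3]
finger_gap: 0.339
```

Request:
apply_moves(
  rows=[
    {"xyz": [1.5,0,-1.5],"twist": [0,0,0],"claw": 0},
    {"xyz": [1.5,0,-1.5],"twist": [0,0,0],"claw": 0},
  ],
)

```text
t: 7.3
tool_pos: [0.5993, 0.0142, 0.0425]
eef_rot: [0.564, 0.731, -0.234, 0.304]
wrist_force: [0.2, -4.5, 1.9]
finger_gap: 0.343
```

```bash
python3 - <<'E'
from h import *
s=observe();print(s['wrist_force'].round(2),s['tool_pos']);slide(.0015,.0015)
E
```

```text
[ 0.19 -4.5   1.89] [0.5992523  0.01422202 0.04254589]
t 7.3 xyz [-0.4, 0.0, -0.2] twist [-0.1, 0.18, -0.14] tgt [0.5993 0.0141 0.043 ]
dv per mm: tool x .707 z -.707
```

It is against the stop (−4.5 N, no further motion), so I release.

Request:
apply_moves(
  rows=[
    {"xyz": [0,0,0],"twist": [0,0,0],"claw": 0.7},
    {"xyz": [0,0,0],"twist": [0,0,0],"claw": 0.7},
    {"xyz": [0,0,0],"twist": [0,0,0],"claw": 0.7},
    {"xyz": [0,0,0],"twist": [0,0,0],"claw": 0.7},
    {"xyz": [-20,0,0],"twist": [0,0,0],"claw": 0.7},
    {"xyz": [-70,0,0],"twist": [0,0,0],"claw": 0.7},
    {"xyz": [-110,0,0],"twist": [0,0,0],"claw": 0.7},
    {"xyz": [-110,0,0],"twist": [0,0,0],"claw": 0.7},
  ],
)

```text
t: 8.3
tool_pos: [0.6215, -0.0653, 0.1234]
eef_rot: [0.566, 0.728, -0.235, 0.307]
wrist_force: [0.2, 0.2, -0.2]
finger_gap: 0.701
```

```bash
python3 - <<'E'
from h import *
s=observe();print(s['wrist_force'].round(2),s['tool_pos'])
P=camera_params('wrist');im=grab_frame('wrist');save(im[:360,100:560],'w5.png')
np.savez('w5.npz',**{k:np.array(v) for k,v in P.items()})
print('q',s['q'].round(2))
# above knob: tool down, tool y kept along current (minimal twist)
y=np.array([_u[1],-_u[0],0]) if 0 else None
from h import _u
y=np.array([_u[1],-_u[0],0]);x=np.array([0,0,-1.]);M=np.c_[x,y,np.cross(x,y)]
k=np.array([NEST[0],NEST[1],.271+.011+.05])
delta(k,M); up=s['tool_pos'].copy();up[2]=.36;delta(up,M)
E
```

```text
[ 0.25  0.22 -0.16] [ 0.62149806 -0.06530246  0.12335447]
q [ 0.75  0.75 -0.56  1.37 -0.3   1.51  0.57]
t 8.35 xyz [-66.0, -0.4, -232.1] twist [-0.25, -44.67, -0.28] tgt [0.5893 0.0516 0.332 ]
t 8.35 xyz [-171.2, 1.4, -165.5] twist [-0.25, -44.67, -0.28] tgt [ 0.6215 -0.0653  0.36  ]
```

View pics/w5.png

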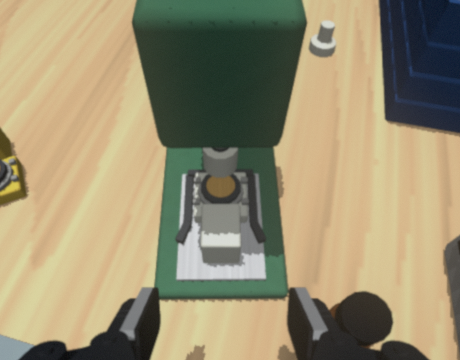

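The holder sits straight in the nest against the back stop, and the plunger is above it. I now go up and over the knob with closed fingers.

Request:
apply_moves(
  rows=[
    {"xyz": [-171,1,-165],"twist": [0,-44.7,0],"claw": 0},
    {"xyz": [-171,1,-165],"twist": [0,-44.7,0],"claw": 0},
    {"xyz": [-171,1,-165],"twist": [0,-44.7,0],"claw": 0},
    {"xyz": [-171,1,-165],"twist": [0,-44.7,0],"claw": 0},
    {"xyz": [-171,1,-165],"twist": [0,-44.7,0],"claw": 0},
    {"xyz": [-66,0,-232],"twist": [0,-44.7,0],"claw": 0},
    {"xyz": [-66,0,-232],"twist": [0,-44.7,0],"claw": 0},
    {"xyz": [-66,0,-232],"twist": [0,-44.7,0],"claw": 0},
  ],
)

```text
t: 9.35
tool_pos: [0.5863, 0.0589, 0.3291]
eef_rot: [0.429, 0.563, -0.429, 0.56]
wrist_force: [0.5, -1.1, 0.2]
finger_gap: -0.002
```

```bash
python3 - <<'E'
from h import *
from h import _u
y=np.array([_u[1],-_u[0],0]);x=np.array([0,0,-1.]);M=np.c_[x,y,np.cross(x,y)]
delta(np.array([NEST[0],NEST[1],.271+.011+.01]),M);s=observe();print(s['finger_gap'],s['wrist_force'],s['q'].round(2))
im=grab_frame('scene');save(cv2.resize(im[150:350,250:450],None,fx=3,fy=3),'s2.png')
E
```

```text
t 9.35 xyz [37.0, 1.1, 7.9] twist [0.33, -0.21, 0.13] tgt [0.5893 0.0516 0.292 ]
-0.0019686781620939365 [ 0.53842272 -1.14302264  0.19093393] [ 0.37  0.21 -0.61  1.45  0.12  1.52  0.03]
```

View pics/s2.png

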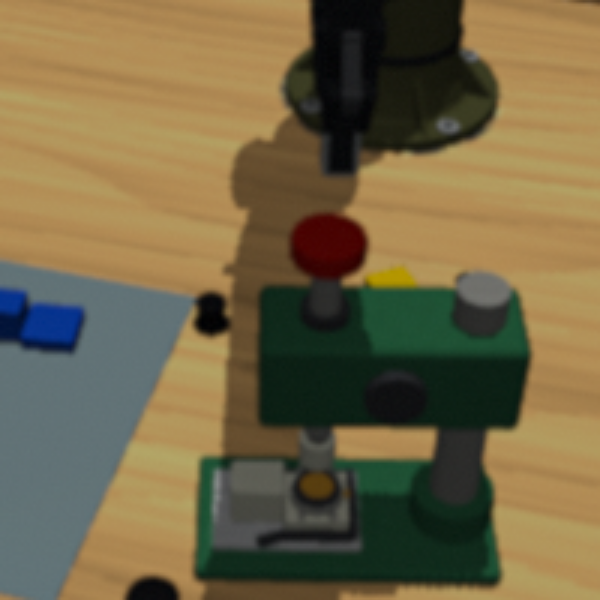

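The scene view shows the holder seated under the plunger and the closed fingers above the red knob.

Request:
apply_moves(
  rows=[
    {"xyz": [20,1,8],"twist": [0.3,-0.2,0.1],"claw": 0},
    {"xyz": [38,1,8],"twist": [0.3,-0.2,0.1],"claw": 0},
    {"xyz": [38,1,8],"twist": [0.3,-0.2,0.1],"claw": 0},
    {"xyz": [43,1,8],"twist": [0.3,-0.2,0.1],"claw": 0},
    {"xyz": [45,1,8],"twist": [0.3,-0.2,0.1],"claw": 0},
    {"xyz": [46,1,8],"twist": [0.3,-0.2,0.1],"claw": 0},
  ],
)

```text
t: 10.15
tool_pos: [0.5908, 0.0474, 0.2839]
eef_rot: [0.432, 0.559, -0.433, 0.561]
wrist_force: [0.4, 0.5, -0.4]
finger_gap: 0.002
```

Request:
apply_moves(
  rows=[
    {"xyz": [1,0,0],"twist": [0,0,0],"claw": 0},
    {"xyz": [2,0,0],"twist": [0,0,0],"claw": 0},
    {"xyz": [3,0,0],"twist": [0,0,0],"claw": 0},
    {"xyz": [4,0,0],"twist": [0,0,0],"claw": 0},
  ],
)

```text
t: 10.65
tool_pos: [0.591, 0.0475, 0.2806]
eef_rot: [0.432, 0.558, -0.432, 0.561]
wrist_force: [-0.9, -0.2, 5.2]
finger_gap: -0.0
```

Request:
apply_moves(
  rows=[
    {"xyz": [2,0,0],"twist": [0,0,0],"claw": 0},
    {"xyz": [4,0,0],"twist": [0,0,0],"claw": 0},
    {"xyz": [6,0,0],"twist": [0,0,0],"claw": 0},
    {"xyz": [8,0,0],"twist": [0,0,0],"claw": 0},
    {"xyz": [10,0,0],"twist": [0,0,0],"claw": 0},
    {"xyz": [12,0,0],"twist": [0,0,0],"claw": 0},
    {"xyz": [13,0,0],"twist": [0,0,0],"claw": 0},
  ],
)

```text
t: 11.52
tool_pos: [0.591, 0.0475, 0.2675]
eef_rot: [0.432, 0.558, -0.432, 0.561]
wrist_force: [-1.6, -0.1, 5.2]
finger_gap: -0.002
```

Request:
apply_moves(
  rows=[
    {"xyz": [0.5,0,0],"twist": [0,0,0],"claw": 0},
    {"xyz": [1,0,0],"twist": [0,0,0],"claw": 0},
  ],
)

```text
t: 11.78
tool_pos: [0.591, 0.0475, 0.2665]
eef_rot: [0.432, 0.558, -0.432, 0.561]
wrist_force: [-1.3, 0.4, 6.1]
finger_gap: -0.002
```

Request:
apply_moves(
  rows=[
    {"xyz": [1,0,0],"twist": [0,0,0],"claw": 0},
    {"xyz": [2,0,0],"twist": [0,0,0],"claw": 0},
    {"xyz": [3,0,0],"twist": [0,0,0],"claw": 0},
  ],
)

```text
t: 12.15
tool_pos: [0.591, 0.0475, 0.2637]
eef_rot: [0.432, 0.558, -0.432, 0.561]
wrist_force: [-2.2, -0.2, 5.9]
finger_gap: -0.0
```

Request:
apply_moves(
  rows=[
    {"xyz": [1,0,0],"twist": [0,0,0],"claw": 0},
    {"xyz": [2,0,0],"twist": [0,0,0],"claw": 0},
    {"xyz": [3,0,0],"twist": [0,0,0],"claw": 0},
  ],
)

```text
t: 12.52
tool_pos: [0.591, 0.0475, 0.2609]
eef_rot: [0.432, 0.558, -0.432, 0.561]
wrist_force: [-2.2, -0.7, 6.9]
finger_gap: -0.001
```

Request:
apply_moves(
  rows=[
    {"xyz": [1,0,0],"twist": [0,0,0],"claw": 0},
    {"xyz": [2,0,0],"twist": [0,0,0],"claw": 0},
    {"xyz": [3,0,0],"twist": [0,0,0],"claw": 0},
  ],
)

```text
t: 12.9
tool_pos: [0.591, 0.0475, 0.2581]
eef_rot: [0.432, 0.558, -0.432, 0.561]
wrist_force: [-2.3, -0.2, 6.5]
finger_gap: 0.0
```

Request:
apply_moves(
  rows=[
    {"xyz": [1,0,0],"twist": [0,0,0],"claw": 0},
    {"xyz": [2,0,0],"twist": [0,0,0],"claw": 0},
  ],
)

```text
t: 13.15
tool_pos: [0.591, 0.0475, 0.2564]
eef_rot: [0.432, 0.558, -0.432, 0.561]
wrist_force: [-2.0, -0.7, 6.7]
finger_gap: -0.001
```

Request:
apply_moves(
  rows=[
    {"xyz": [1,0,0],"twist": [0,0,0],"claw": 0},
    {"xyz": [2,0,0],"twist": [0,0,0],"claw": 0},
  ],
)

```text
t: 13.4
tool_pos: [0.591, 0.0475, 0.2547]
eef_rot: [0.432, 0.558, -0.432, 0.561]
wrist_force: [-2.7, -0.2, 6.9]
finger_gap: 0.001
```

Request:
apply_moves(
  rows=[
    {"xyz": [1,0,0],"twist": [0,0,0],"claw": 0},
    {"xyz": [2,0,0],"twist": [0,0,0],"claw": 0},
  ],
)

```text
t: 13.65
tool_pos: [0.591, 0.0475, 0.2533]
eef_rot: [0.432, 0.558, -0.432, 0.561]
wrist_force: [-3.2, 0.1, 10.8]
finger_gap: -0.005
```

Request:
apply_moves(
  rows=[
    {"xyz": [1.5,0,0],"twist": [0,0,0],"claw": 0},
    {"xyz": [2,0,0],"twist": [0,0,0],"claw": 0},
  ],
)

```text
t: 13.9
tool_pos: [0.591, 0.0475, 0.2531]
eef_rot: [0.432, 0.558, -0.432, 0.562]
wrist_force: [-4.9, -0.7, 14.4]
finger_gap: 0.003
```

Request:
apply_moves(
  rows=[
    {"xyz": [1.5,0,0],"twist": [0,0,0],"claw": 0},
    {"xyz": [2,0,0],"twist": [0,0,0],"claw": 0},
  ],
)

```text
t: 14.15
tool_pos: [0.591, 0.0475, 0.253]
eef_rot: [0.432, 0.557, -0.432, 0.562]
wrist_force: [-5.0, -0.6, 15.0]
finger_gap: -0.001
```

Request:
apply_moves(
  rows=[
    {"xyz": [2.5,0,0],"twist": [0,0,0],"claw": 0},
    {"xyz": [2.5,0,0],"twist": [0,0,0],"claw": 0},
  ],
)

```text
t: 14.4
tool_pos: [0.591, 0.0476, 0.2526]
eef_rot: [0.432, 0.557, -0.432, 0.562]
wrist_force: [-6.0, -0.3, 15.3]
finger_gap: -0.001
```

Request:
apply_moves(
  rows=[
    {"xyz": [3,0,0],"twist": [0,0,0],"claw": 0},
    {"xyz": [3,0,0],"twist": [0,0,0],"claw": 0},
  ],
)

```text
t: 14.65
tool_pos: [0.591, 0.0476, 0.2519]
eef_rot: [0.432, 0.556, -0.432, 0.563]
wrist_force: [-5.3, -0.7, 14.5]
finger_gap: 0.003
```

Request:
apply_moves(
  rows=[
    {"xyz": [3,0,0],"twist": [0,0,0],"claw": 0},
    {"xyz": [3,0,0],"twist": [0,0,0],"claw": 0},
  ],
)

```text
t: 14.9
tool_pos: [0.591, 0.0476, 0.2511]
eef_rot: [0.432, 0.556, -0.432, 0.563]
wrist_force: [-6.4, -0.8, 15.5]
finger_gap: -0.005
```

Request:
apply_moves(
  rows=[
    {"xyz": [3,0,0],"twist": [0,0,0],"claw": 0},
    {"xyz": [3,0,0],"twist": [0,0,0],"claw": 0},
  ],
)

```text
t: 15.15
tool_pos: [0.591, 0.0476, 0.2504]
eef_rot: [0.432, 0.555, -0.432, 0.564]
wrist_force: [-5.9, -1.4, 14.8]
finger_gap: 0.001
```

Request:
apply_moves(
  rows=[
    {"xyz": [3,0,0],"twist": [0,0,0],"claw": 0},
    {"xyz": [3,0,0],"twist": [0,0,0],"claw": 0},
  ],
)

```text
t: 15.4
tool_pos: [0.591, 0.0476, 0.2501]
eef_rot: [0.432, 0.554, -0.432, 0.564]
wrist_force: [-6.6, -0.8, 16.7]
finger_gap: 0.002
```

Request:
apply_moves(
  rows=[
    {"xyz": [3,0,0],"twist": [0,0,0],"claw": 0},
    {"xyz": [3,0,0],"twist": [0,0,0],"claw": 0},
  ],
)

```text
t: 15.65
tool_pos: [0.591, 0.0476, 0.2499]
eef_rot: [0.433, 0.554, -0.432, 0.565]
wrist_force: [-7.0, -0.1, 18.1]
finger_gap: 0.002
```

Request:
apply_moves(
  rows=[
    {"xyz": [3.5,0,0],"twist": [0,0,0],"claw": 0},
    {"xyz": [4.2,0,0],"twist": [0,0,0],"claw": 0},
  ],
)

```text
t: 15.9
tool_pos: [0.591, 0.0476, 0.2496]
eef_rot: [0.433, 0.553, -0.432, 0.566]
wrist_force: [-9.0, -1.6, 23.4]
finger_gap: -0.0
```

Request:
apply_moves(
  rows=[
    {"xyz": [5,0,0],"twist": [0,0,0],"claw": 0},
    {"xyz": [5,0,0],"twist": [0,0,0],"claw": 0},
  ],
)

```text
t: 16.15
tool_pos: [0.591, 0.0477, 0.2493]
eef_rot: [0.433, 0.552, -0.432, 0.567]
wrist_force: [-11.1, -1.3, 25.3]
finger_gap: 0.004
```

Request:
apply_moves(
  rows=[
    {"xyz": [5,0,0],"twist": [0,0,0],"claw": 0},
    {"xyz": [5,0,0],"twist": [0,0,0],"claw": 0},
    {"xyz": [5,0,0],"twist": [0,0,0],"claw": 0},
    {"xyz": [5,0,0],"twist": [0,0,0],"claw": 0},
    {"xyz": [5,0,0],"twist": [0,0,0],"claw": 0},
    {"xyz": [5,0,0],"twist": [0,0,0],"claw": 0},
    {"xyz": [5,0,0],"twist": [0,0,0],"claw": 0},
  ],
)

```text
t: 17.02
tool_pos: [0.591, 0.0477, 0.2492]
eef_rot: [0.433, 0.551, -0.432, 0.568]
wrist_force: [-10.7, -1.8, 25.8]
finger_gap: -0.001
```

The stop is firm: 25.8 N, held for about 0.9 s, with 4.2 mm of travel after first touching the back. I let the plunger rise and retreat.

Request:
apply_moves(
  rows=[
    {"xyz": [-5,0,0],"twist": [0,0,0],"claw": 0},
    {"xyz": [-15,0,0],"twist": [0,0,0],"claw": 0},
    {"xyz": [-25,0,0],"twist": [0,0,0],"claw": 0},
    {"xyz": [-40,0,0],"twist": [0,0,0],"claw": 0},
    {"xyz": [-90,0,0],"twist": [0,0,0],"claw": 0},
    {"xyz": [-130,0,0],"twist": [0,0,0],"claw": 0},
    {"xyz": [-130,0,0],"twist": [0,0,0],"claw": 0},
  ],
)

```text
t: 17.9
tool_pos: [0.5897, 0.0505, 0.3829]
eef_rot: [0.434, 0.549, -0.431, 0.569]
wrist_force: [0.3, -0.6, 0.2]
finger_gap: -0.007
```

```bash
python3 - <<'E'
from h import *
print(observe()['wrist_force'].round(2))
im=grab_frame('scene');a=cv2.resize(im[200:350,290:440],None,fx=4,fy=4,interpolation=cv2.INTER_CUBIC);save(a,'s3.png')
for n in('press','case_back','holder'): print(n,[(np.round(d['bbox']).tolist(),round(d['confidence'],2)) for d in look_for('scene',n)[:3]])
E
```

```text
[ 0.29 -0.64  0.19]
press [([316.0, 220.0, 425.0, 348.0], 0.57), ([329.0, 306.0, 366.0, 327.0], 0.18)]
case_back [([196.0, 222.0, 211.0, 232.0], 0.63), ([347.0, 309.0, 362.0, 321.0], 0.5)]
holder [([183.0, 224.0, 216.0, 239.0], 0.89), ([327.0, 305.0, 368.0, 326.0], 0.72), ([371.0, 237.0, 391.0, 248.0], 0.58)]
```

View pics/s3.png

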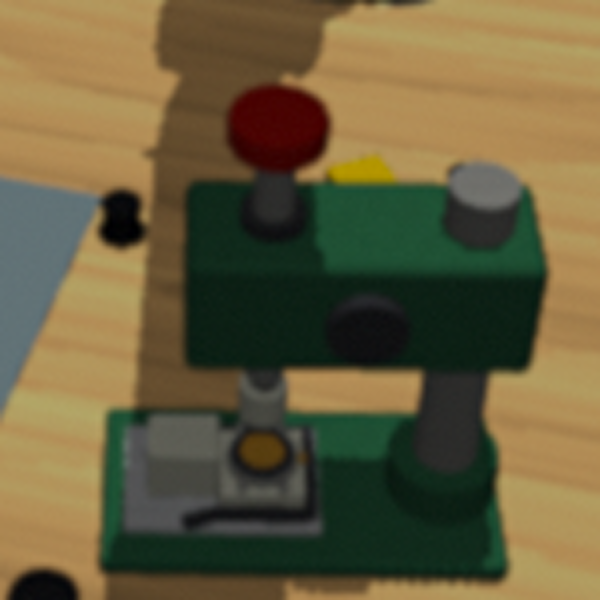

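The knob is up again (same bbox top, row 220), the holder is in the nest and the robot is clear.

```bash
python3 -c "
from rig import *
print(hand_in())"
```

```text
the job is handed in; nothing more can be done
None
```

I slid the white holder into the nest against the back stop and let go of it. I then pressed the watch's back home with the plunger and handed the job in at about 18 s of the 53 s allowed. The hand-in reports no verdict.

- **Seating:** contact at the stop showed as about 4.5 N with no further movement. The pictures after release show the holder straight in the nest.
- **Pressing:** the plunger met the back after about 29 mm of travel. The back gave at about 8 N above the spring, and the stop was felt about 3.4 mm after first touch. I held about 25.5 N downward (28 N in all) for about 1 s. That is roughly 19 N on the watch once the spring is taken off.
- **Final state:** the last picture shows the knob and plunger up again, the holder in place and the gripper well clear (wrist force about 0).
- **Disagreement:** the nest position from the top camera was about 3 mm off sideways from the wrist view. I used the wrist view and saw no sign of jamming.
- **Off-centre press:** the fingers were about 4 mm off the knob's centre. There was an 11 N sideways component while pressing.
- **Not checked:** I did not measure from the picture how far the back went in; that rests on the travel and force. I did not measure the bystanders again, and nothing unexpected touched the arm.

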